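# Roll a dowel blank into its drilling cradle

## Robot

A 6-joint arm with a two-finger parallel gripper is mounted at the origin on the work surface. World frame = base frame: x ahead of the robot, y to its left, z up, the work surface at z = 0. Lengths are in m, angles in rad, forces in N, time in s.
With the tool pointing down it reaches from about 0.225 to 0.875 m from the base axis. Payload 3.4 kg.
Tool frame: the origin (TCP) lies at the very end of the fingers, on their centre line; the grasp point (between the pads) lies pinch_z behind it (pinch_z is the distance from the TCP to the grasp point, in m); z points along the fingers, y is the line along which they close (so a half turn about z gives the same grasp; the last joint's range is limited). The gripper opens to 85 mm and grips with 20 to 120 N. Pads are 22 mm wide; open, the fingers measure 114 mm over their backs; the gripper's body (76 mm by 85 mm) begins 54 mm behind the grasp point. The pads swing forward as they close: fully open they stand 13 mm farther back than shut.
Start: joints at [-1.405, 0.276, 1.505, -0, 1.361, -0.121], TCP at [0.163, -0.552, 0.231] pointing down, gripper open.
Joint ranges: [-2.89, 2.89], [-0.75, 2.08], [0.22, 2.7], [-1.18, 4.32], [0.11, 2.71], [-2.7, 2.7]. Speed limits (rad/s): [2.57, 2.57, 3.14, 3.14, 3.14, 3.14].

## Interface

Orientations are given as a rotation vector (axis times angle).
In Python, from station import * gives the robot as it stands.
- The arm moves only by the shell command python3 -m pendant 'ROWS'. ROWS is JSON, a list that holds one entry, the list of rows, each a list of 5 numbers: the shift along the tool's x, y, z in m, then the turn about the tool's z in degrees, then the opening, from 0 (shut) to 1 (fully open). A call has exactly 10 rows; each row is the pose to reach, as a shift and turn from the pose commanded when the call began, along the tool's axes at that moment; what a row does not reach only later rows make up. A row lasts 1/10 s, in which the tool goes at most 50 mm and 8.59 degrees, less where a joint would pass 70% of its speed; a pose out of reach is approached as far as the arm can. A call with a gripper value outside its range is refused whole. The fingers move at their own pace and stop on an object; the grip force is fixed at half the most. Time passes only in rows, so rows that repeat a pose let the fingers close, or fill a call up. It gives the time, the measured TCP pose, the force, the opening and the grip force at its end, in the units of the state.
- read_state(): the state, without advancing time (a new reading comes with each control period).
- get_image(name): name is "side" or "top"; returns the picture (420x560x3 uint8, red, green, blue); there is no depth.
- camera_info(name): a dict with "fx", "fy", "cx", "cy" (pixels), "rvec" (rotation vector, rad) and "tvec" (3), from world to camera coordinates, as OpenCV has them. Camera axes: x right, y down, z forward; pixel columns grow to the right and rows downward; lengths in m; the calibration is good to about 2 mm. A picture is of the moment at which its call begins. camera_info takes no time and is no camera call.
- job_done(): hands the job in; it is judged then, once.
The state is a dict: "time": time; "q": joint angles; "qd": joint speeds; "tau": joint torques, N m; "tcp_pos": TCP position; "eef_rot": TCP orientation; "wrist_force": force on the tool from outside, world axes, zero at the start; "torque": the same for the moment, N m; "gripper_width": finger opening in m; "gripper_force": force on a finger pad.
Only numpy, scipy, OpenCV 4.12 (cv2) and the standard library are available. Lean on these libraries where they do the work, as an engineer would, in place of code of your own. Each camera call takes 0.05 s, during which the arm holds its last target. There are 200 camera calls.

## Task

Roll the fat wooden dowel along the jig board by working its top with the gripper, over the first half-round strip, until it drops into the cradle between the two strips at the red mark; do not grip it, lift it or shove it from behind. Then slide it endways along the cradle until its end is snug against the steel stop, and take the gripper clear. Be gentle: at no time bear on the dowel with more than about 30 N, and leave the other things on the bench alone.

Things in the scene. Friction and masses are not known exactly. Their poses are not given: they have to be found in the camera images.
- jig: Fixed jig: light wooden board, 18 mm thick, spanning x -140 to 160 and y -105 to 105 mm of its frame; origin on the bench. x is the rolling direction, y lies along the dowel, z up. Two dark half-round strips, 6 mm high, 12 mm wide, cross it at x 50.9 and 89.1 (y -73 to 67): the cradle is between them. A tail strip 12 mm high crosses it at x -128.
- cradle (a point): Middle of the cradle on the board's top: jig x 70, y 0, z 18 mm. Axes as the jig's. A short red line on the board marks the same x at the +y edge. In the cradle the dowel rests on both strips, its axis 30.5 mm above the board's top.
- stop_face (a point): Centre of the working face of the steel stop, a block 70 mm long in jig x, 22 mm in y, 36 mm high above the board, at the cradle's -y end. The face looks along jig +y: it lies at jig x 70, y -75 mm, 30 mm above the board's top. The dowel's end is to bear on it, so that its centre ends 60 mm from it.
- dowel_center (a point): Centre of the loose brown dowel, 60 mm across, 120 mm long, about 0.25 kg, with a dark line along it. The point's x is its axis; y and z turn as it rolls. It starts across the flat board 60 to 110 mm short of the cradle, 20 to 40 mm from the stop endways. It rolls freely, and its top rises 6 mm as it climbs the strip. In the cradle it slides endways with a few newtons of friction.
Mind the look-alikes: they are no part of the job. What is meant by the part that bears dowel_center is not green or orange, and is the smaller of those in its own colour.

How it is judged:
By the outcome, as a careful person would: the job done as asked, in the order asked, and still so for the second after the job is handed in, with the robot touching nothing.
It also fails if it takes over 67 s, if anything falls off the work surface, if the arm or the gripper's body presses on something with over 40 N, if the wrist force passes 120 N, or if a joint passes its speed limit or range.

## Working session

There is one attempt and no reset: what is moved stays moved. The work goes in short steps, Python scripts to look and compute and a shell command to move; the robot and the scene stay as the last step left them, time stands still between calls to the robot, and variables do not carry over. Pictures are saved under pics/ and viewed, at most 10 in all, crops included, and the job is handed in when it is done.

```bash
mkdir -p pics; cat > h.py <<'E'
from station import *
import numpy as np, cv2
def cam(n):
    c=camera_info(n); K=np.array([[c['fx'],0,c['cx']],[0,c['fy'],c['cy']],[0,0,1]]); R=cv2.Rodrigues(np.array(c['rvec'],float))[0]
    return K,R,np.array(c['tvec'],float)
def proj(n,P):
    K,R,t=cam(n); p=K@(R@np.asarray(P,float).T+t[:,None]); return (p[:2]/p[2]).T
def onz(n,uv,z):
    K,R,t=cam(n); C=-R.T@t; d=R.T@np.linalg.inv(K)@np.array([uv[0],uv[1],1.]); return C+d*(z-C[2])/d[2]
def snap(n,f,crop=None,s=1):
    im=get_image(n)[:,:,::-1]
    if crop: x0,y0,x1,y1=crop; im=im[y0:y1,x0:x1]
    im=cv2.resize(np.ascontiguousarray(im),None,fx=s,fy=s,interpolation=cv2.INTER_CUBIC); cv2.imwrite('pics/'+f,im)
E
python3 - <<'E'
from h import *
snap('top','t1.png',None,1.4);snap('side','s1.png',None,1.4)
for n in('top','side'):
    K,R,t=cam(n);print(n,K[0,0],-R.T@t,R[2])
s=read_state();print(s)
E
```

```text
top 384.2309471667237 [ 0.42180476 -0.00735599  0.85276124] [ 0.12207617  0.00156771 -0.9925195 ]
side 409.3388643171821 [ 0.32250987 -0.68595698  0.6108753 ] [ 0.21573387  0.76019473 -0.61283185]
{'time': 0.1, 'q': array([-1.40500792e+00,  2.76527027e-01,  1.50602585e+00, -1.68037143e-05,
        1.36068963e+00, -1.21010578e-01]), 'qd': array([ 0.00026927, -0.00139219, -0.00203561, -0.00147668, -0.00089007,
       -0.00130762]), 'tau': array([ 1.77231817e-03, -4.17701232e+01, -2.46404779e+01, -1.04214866e-04,
        5.80147360e-03,  1.17317850e-05]), 'tcp_pos': array([ 0.16256179, -0.55104428,  0.2305212 ]), 'eef_rot': array([-3.10771410e+00, -4.48730195e-01,  8.37776465e-05]), 'wrist_force': array([ 0.53727242, -0.00788778, -0.73626909]), 'torque': array([-0.00123433,  0.00119794,  0.04391251]), 'gripper_force': 0.0, 'gripper_width': 0.08524366101674116}
```

View pics/t1.png

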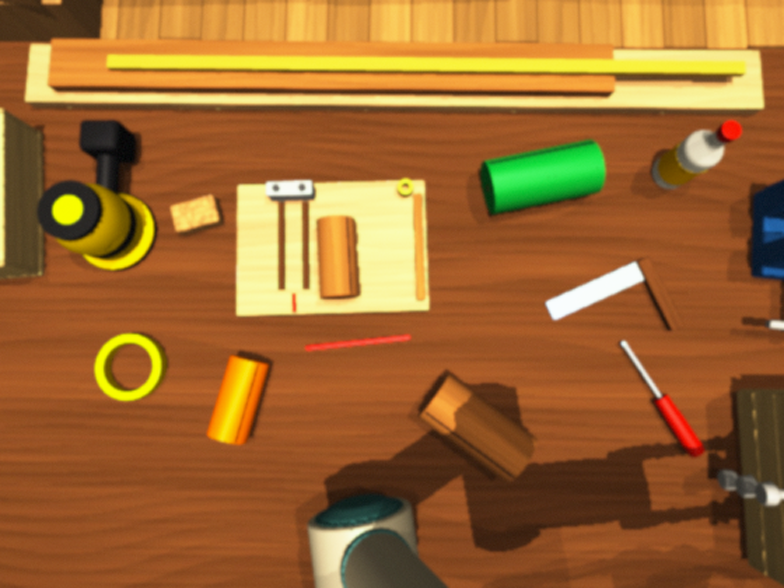

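View pics/s1.png

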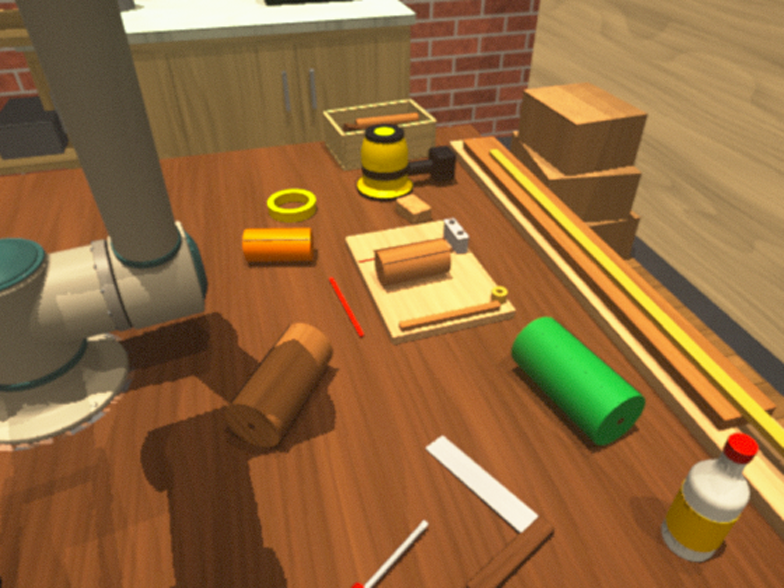

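Candidates (in the 1.4x top picture): small brown dowel on the board (337,257), larger brown cylinder (475,425), green (545,177), orange (238,398). By the description it is the brown one on the board. I'll check that in a close crop.

```bash
python3 - <<'E'
from h import *
snap('top','t2.png',(160,122,320,237),5)
E
```

```text
(no output)
```

View pics/t2.png

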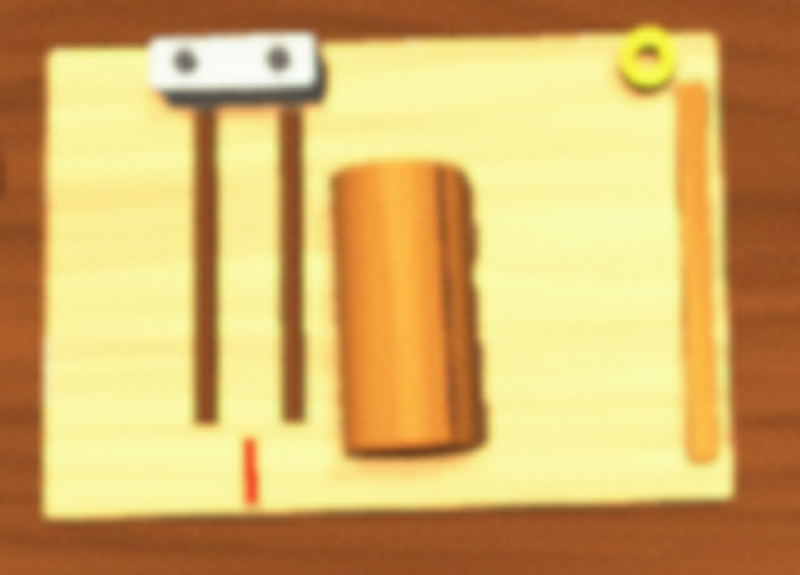

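The crop shows the brown dowel with its dark line on the board at crop (408,308). Board corners are at (48,50), (718,34), (735,498) and (43,518); the strips are at crop x of about 205 and 292, and the stop is at (235,65).

```bash
cat >> h.py <<'E'
def fitjig(o,s,pts):
    o=np.array(o)
    loc=np.array([[.16,-.105],[-.14,-.105],[-.14,.105],[.16,.105]])
    w=np.array([onz('top',((p[0]+.5)/s-.5+o[0],(p[1]+.5)/s-.5+o[1]),.018)[:2] for p in pts])
    lc,wc=loc.mean(0),w.mean(0); U,S,Vt=np.linalg.svd((loc-lc).T@(w-wc)); R=(U@Vt).T
    return R, wc-R@lc, np.abs(w-(loc@R.T+wc-R@lc)).max()
E
python3 - <<'E'
from h import *
from scipy.optimize import least_squares
o=(160,122)
R,t,e=fitjig(o,5,[(48,50),(718,34),(735,498),(43,518)])
print(R,t,e,np.degrees(np.arctan2(R[1,0],R[0,0])))
np.savez('jig.npz',R=R,t=t)
px=lambda p:np.array([(p[0]+.5)/5-.5+160,(p[1]+.5)/5-.5+122])
# silhouettes: left, right line pts, ends
K,Rc,tc=cam('top')
th=np.linspace(0,2*np.pi,90)
def hull(v):
    x,y,a=v;ax=np.array([-np.sin(a),np.cos(a),0]);n=np.array([np.cos(a),np.sin(a),0])
    P=[np.array([x,y,.048])+s*.06*ax+.03*(np.cos(q)*n+np.sin(q)*np.array([0,0,1])) for s in(-1,1) for q in th]
    P=np.array(P);W=P.copy();W[:,:2]=P[:,:2]@R.T+t
    return cv2.convexHull(proj('top',W).astype(np.float32))
obs=[px(p) for p in[(335,220),(339,320),(344,420),(474,240),(480,340),(486,420),(390,161),(420,160),(380,457),(430,456)]]
f=lambda v:[cv2.pointPolygonTest(hull(v),tuple(map(float,p)),True) for p in obs]
r=least_squares(f,[-.01,0,0],diff_step=1e-3,x_scale=[.01,.01,.05])
print(r.x,np.round(r.fun,2))
W=lambda x,y:R@np.array([x,y])+t
print('dowel',W(*r.x[:2]),'cradle',W(.07,0),'stopface',W(.07,-.075))
print(proj('side',[[*W(.07,-.075),.048],[*W(*r.x[:2]),.048]])*1.4)
E
```

```text
[[-0.03544614 -0.99937159]
 [ 0.99937159 -0.03544614]] [0.59734875 0.08618023] 0.0008285535654672938 92.03133975067217
[-0.00309232  0.02449603  0.03496552] [ 0.25  0.15  0.25  0.4   0.29 -0.04  0.82  0.74  0.85  0.75]
dowel [0.57297773 0.08222156] cradle [0.59486752 0.15613624] stopface [0.66982039 0.1587947 ]
[[450.32874935 231.61307431]
 [412.6950125  262.54442248]]
```

```bash
cat >> h.py <<'E'
import sys,os
if os.path.exists('jig.npz'): J=np.load('jig.npz'); JR,Jt=J['R'],J['t']
def where(goal=None):
    s=read_state(); T=cv2.Rodrigues(np.array(s['eef_rot']))[0]; p=np.array(s['tcp_pos'])
    j=JR.T@(p[:2]-Jt); f=JR.T@s['wrist_force'][:2]
    a=np.degrees(np.arctan2(*(JR.T@T[:2,0])[::-1]))
    print('t %.2f jig mm %s z %.1f  F jig %s Fz %.1f  toolx ang %.1f w %.3f'%(s['time'],np.round(j*1e3,1),p[2]*1e3,np.round(f,1),s['wrist_force'][2],a,s['gripper_width']))
    if goal:
        g=np.array([*(JR@np.array(goal[:2])+Jt),goal[2]]); print('shift tool mm',np.round(T.T@(g-p)*1e3,1))
E
python3 -c "
from h import *
where((-.013,.0245,.12))"
```

```text
t 0.15 jig mm [-621.5  457.1] z 230.6  F jig [-0.4  0.5] Fz -0.4  toolx ang -75.6 w 0.085
shift tool mm [ 570.3 -481.6  111.4]
```

```bash
python3 -m pendant '[[[0.034,-0.029,0,2,0],[0.068,-0.058,0,4,0],[0.102,-0.087,0,6,0],[0.136,-0.116,0,8,0],[0.170,-0.145,0,10,0],[0.204,-0.174,0,12,0],[0.238,-0.203,0,14.4,0],[0.272,-0.232,0,14.4,0],[0.306,-0.261,0,14.4,0],[0.340,-0.29,0,14.4,0]]]'; python3 -c "
from h import *
where((-.013,.0245,.12))"
```

```text
time: 1.15
tcp_pos: [0.4073, -0.1755, 0.2313]
eef_rot: [3.141, 0.055, 0.0]
wrist_force: [0.7, -0.8, -0.5]
gripper_width: -0.0001
gripper_force: 0.0
t 1.15 jig mm [-254.8  199.2] z 231.3  F jig [-0.8 -0.7] Fz -0.5  toolx ang -90.0 w -0.000
shift tool mm [ 174.7 -241.8  111.2]
```

```bash
python3 -m pendant '[[[0.025,-0.0345,0,0,0],[0.05,-0.069,0,0,0],[0.075,-0.1035,0,0,0],[0.1,-0.138,0,0,0],[0.125,-0.173,0,0,0],[0.15,-0.207,0,0,0],[0.1747,-0.2418,0,0,0],[0.1747,-0.2418,0.04,0,0],[0.1747,-0.2418,0.08,0,0],[0.1747,-0.2418,0.111,0,0]]]'; python3 - <<'E'
from h import *
where((-.013,.0245,.08))
snap('side','s2.png',(230,130,390,250),5)
E
```

```text
time: 2.15
tcp_pos: [0.5717, 0.0713, 0.1178]
eef_rot: [3.141, 0.058, -0.004]
wrist_force: [-0.4, 1.2, 0.0]
gripper_width: -0.0
gripper_force: 0.0
t 2.15 jig mm [-14.   26.2] z 117.8  F jig [1.2 0.3] Fz 0.0  toolx ang -89.9 w -0.000
shift tool mm [ 1.8 -1.  37.8]
```

View pics/s2.png

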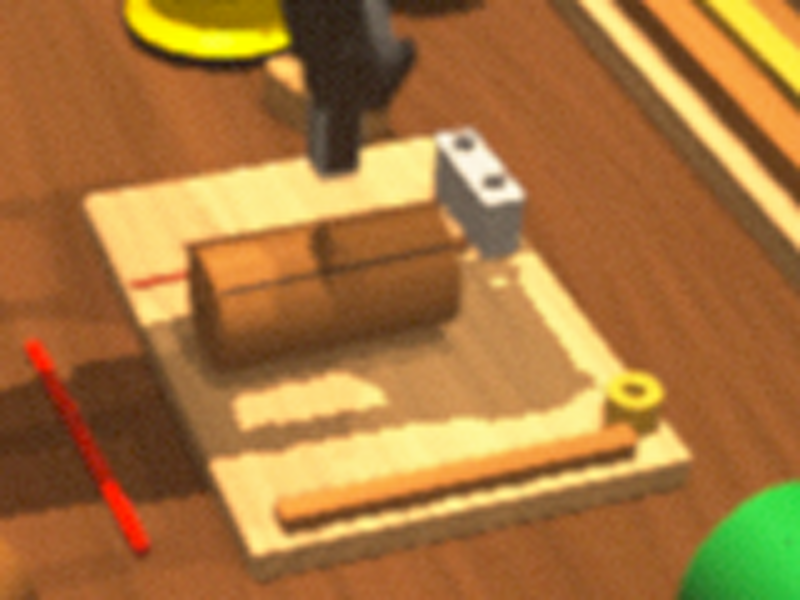

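The fingertip sits over the dowel at crop (335,172). The dowel's dark line is at (340,262), and nothing else is near. Descending to feel.

```bash
python3 -m pendant '[[[0,0,0.01,0,0],[0.001,0,0.02,0,0],[0.0015,0,0.03,0,0],[0.0015,0,0.035,0,0],[0.0015,0,0.037,0,0],[0.0015,0,0.038,0,0],[0.0015,0,0.039,0,0],[0.0015,0,0.039,0,0],[0.0015,0,0.039,0,0],[0.0015,0,0.039,0,0]]]'; python3 -c "
from h import *
where((-.013,.0245,.078))"
```

```text
time: 3.2
tcp_pos: [0.5744, 0.0707, 0.0815]
eef_rot: [3.141, 0.056, 0.001]
wrist_force: [1.2, -0.3, 0.7]
gripper_width: 0.0003
gripper_force: 0.0
t 3.20 jig mm [-14.7  23.5] z 81.5  F jig [-0.3 -1.2] Fz 0.7  toolx ang -90.0 w 0.000
shift tool mm [-1.  -1.7  3.5]
```

```bash
python3 -m pendant '[[[0,-0.001,0.001,0,0],[0,-0.001,0.002,0,0],[0,-0.001,0.0025,0,0],[0,-0.001,0.003,0,0],[0,-0.001,0.0035,0,0],[0,-0.001,0.0035,0,0],[0,-0.001,0.0035,0,0],[0,-0.001,0.0035,0,0],[0,-0.001,0.0035,0,0],[0,-0.001,0.0035,0,0]]]'; python3 -c "
from h import *
where((-.013,.0245,.078))"
```

```text
time: 4.2
tcp_pos: [0.5742, 0.0717, 0.0778]
eef_rot: [3.141, 0.056, 0.0]
wrist_force: [-0.1, 0.5, -0.8]
gripper_width: -0.0001
gripper_force: 0.0
t 4.20 jig mm [-13.7  23.6] z 77.8  F jig [0.5 0.1] Fz -0.8  toolx ang -90.0 w -0.000
shift tool mm [-0.9 -0.7 -0.2]
```

```bash
python3 -m pendant '[[[0,0,-0.0015,0,0],[0,-0.003,-0.0015,0,0],[0,-0.006,-0.0015,0,0],[0,-0.006,-0.001,0,0],[0,-0.006,0,0,0],[0,-0.006,0.0004,0,0],[0,-0.006,0.0008,0,0],[0,-0.006,0.001,0,0],[0,-0.006,0.001,0,0],[0,-0.006,0.001,0,0]]]'; python3 -c "
from h import *
where((-.013,.0245,.078))"
```

```text
time: 5.2
tcp_pos: [0.5741, 0.0776, 0.0779]
eef_rot: [3.141, 0.056, 0.001]
wrist_force: [-1.4, -0.4, 7.3]
gripper_width: 0.0001
gripper_force: 3.5
t 5.20 jig mm [-7.7 23.5] z 77.9  F jig [-0.3  1.4] Fz 7.3  toolx ang -90.0 w 0.000
shift tool mm [-1.   5.3 -0.1]
```

```bash
python3 -m pendant '[[[0,0,0.0006,0,0],[0,-0.002,0.0006,0,0],[0,-0.005,0.0006,0,0],[0,-0.008,0.0006,0,0],[0,-0.011,0.0006,0,0],[0,-0.014,0.0006,0,0],[0,-0.017,0.0006,0,0],[0,-0.02,0.0006,0,0],[0,-0.02,0.0006,0,0],[0,-0.02,0.0006,0,0]]]'; python3 - <<'E'
from h import *
where((-.013,.0245,.078))
snap('top','t3.png',(160,122,320,237),5)
E
```

```text
time: 6.2
tcp_pos: [0.5727, 0.0977, 0.0779]
eef_rot: [3.141, 0.056, -0.0]
wrist_force: [-3.4, -0.1, 11.3]
gripper_width: 0.0
gripper_force: 5.6
t 6.20 jig mm [12.4 24.2] z 77.9  F jig [0.  3.4] Fz 11.3  toolx ang -90.0 w 0.000
shift tool mm [-0.3 25.4 -0.1]
```

View pics/t3.png

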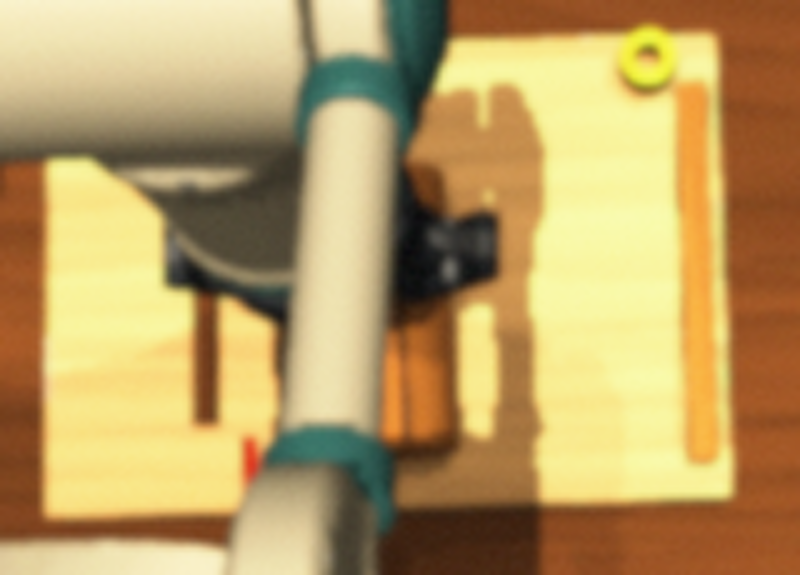

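Picture shows the dowel's right edge moved left from crop x 487 to 457 and the dark line from 460 to 402: it rolled about 12 mm. Next stroke.

```bash
python3 -m pendant '[[[0,0,-0.004,0,0],[0,0.009,-0.004,0,0],[0,0.009,-0.002,0,0],[0,0.009,0,0,0],[0,0.008,0,0,0],[0,0.004,0,0,0],[0,-0.001,0,0,0],[0,-0.006,0,0,0],[0,-0.011,0,0,0],[0,-0.011,0,0,0]]]'; python3 - <<'E'
from h import *
where((-.013,.0245,.078))
snap('side','s3.png',(230,130,390,250),5)
E
```

```text
time: 7.25
tcp_pos: [0.5725, 0.109, 0.0778]
eef_rot: [-3.141, -0.056, 0.0]
wrist_force: [-3.8, -0.4, 13.5]
gripper_width: -0.0004
gripper_force: 6.9
t 7.25 jig mm [23.7 24. ] z 77.8  F jig [-0.3  3.8] Fz 13.5  toolx ang -90.0 w -0.000
shift tool mm [-0.5 36.7 -0.2]
```

View pics/s3.png

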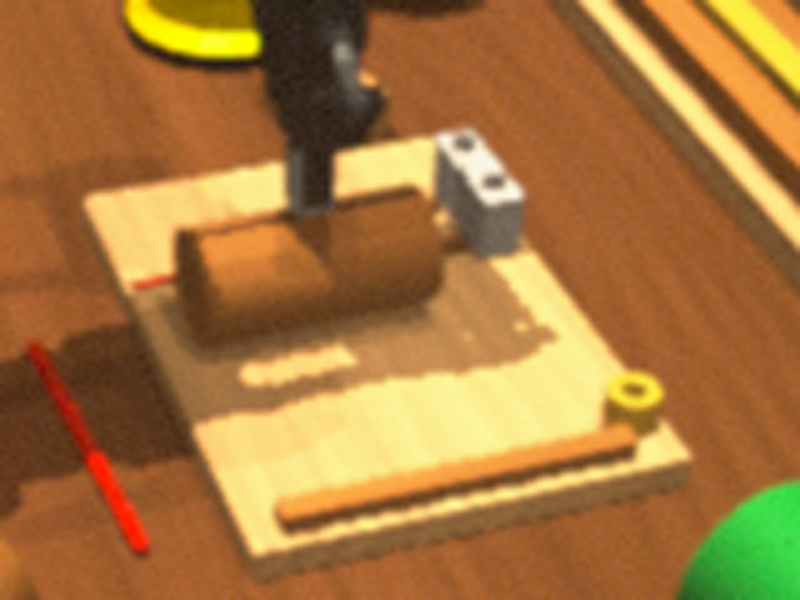

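Picture shows the dowel has rolled on: lower edge is (205,343)-(432,298), near end x is about 178, far end x about 442, and the tip sits on its top at (312,210). Fitting its pose.

```bash
cat >> h.py <<'E'
from scipy.optimize import least_squares
def fitdowel(n,crop0,s,pts,v0,zc=.048):
    th=np.linspace(0,2*np.pi,90)
    def hull(v):
        x,y,a=v;ax=np.array([-np.sin(a),np.cos(a),0]);m=np.array([np.cos(a),np.sin(a),0])
        P=np.array([np.array([x,y,zc])+q*.06*ax+.03*(np.cos(b)*m+np.sin(b)*np.array([0,0,1])) for q in(-1,1) for b in th])
        P[:,:2]=P[:,:2]@JR.T+Jt
        return cv2.convexHull(proj(n,P).astype(np.float32))
    ob=[((p[0]+.5)/s-.5+crop0[0],(p[1]+.5)/s-.5+crop0[1]) for p in pts]
    r=least_squares(lambda v:[cv2.pointPolygonTest(hull(v),p,True) for p in ob],v0,diff_step=1e-3,x_scale=[.01,.01,.05])
    print('dowel jig x,y mm',np.round(r.x[:2]*1e3,1),'yaw deg',round(np.degrees(r.x[2]),1),'res px',np.round(r.fun,2))
E
python3 - <<'E'
from h import *
c=(230,130)
fitdowel('side',c,5,[(220,357),(300,344),(400,324),(240,235),(400,207),(190,265),(196,310),(460,250)],[-.003,.024,.02])
fitdowel('side',c,5,[(230,338),(300,326),(400,305),(240,222),(380,194),(178,250),(186,310),(442,240)],[.018,.024,.02])
E
```

```text
dowel jig x,y mm [ 6.  21.5] yaw deg -1.6 res px [0.53 0.34 0.84 1.17 0.7  0.03 0.13 0.17]
dowel jig x,y mm [19.7 24.4] yaw deg -0.5 res px [0.69 0.5  1.   1.65 0.81 0.44 0.23 0.67]
```

```bash
python3 -m pendant '[[[0,0,-0.004,0,0],[0,0.010,-0.004,0,0],[0,0.010,-0.002,0,0],[0,0.010,0,0,0],[0,0.009,0,0,0],[0,0.005,0,0,0],[0,0,0,0,0],[0,-0.004,0,0,0],[0,-0.008,0,0,0],[0,-0.008,0,0,0]]]'; python3 - <<'E'
from h import *
where((-.013,.0245,.078))
print(read_state()['torque'])
snap('top','t4.png',(160,122,320,237),5)
E
```

```text
time: 8.3
tcp_pos: [0.5722, 0.1168, 0.0779]
eef_rot: [-3.141, -0.055, 0.0]
wrist_force: [-4.5, 0.3, 14.4]
gripper_width: 0.0002
gripper_force: 7.4
t 8.30 jig mm [31.5 24. ] z 77.9  F jig [0.5 4.5] Fz 14.4  toolx ang -90.0 w 0.000
shift tool mm [-0.5 44.5 -0.1]
[-0.05646049  0.77276564 -0.01437468]
```

View pics/t4.png

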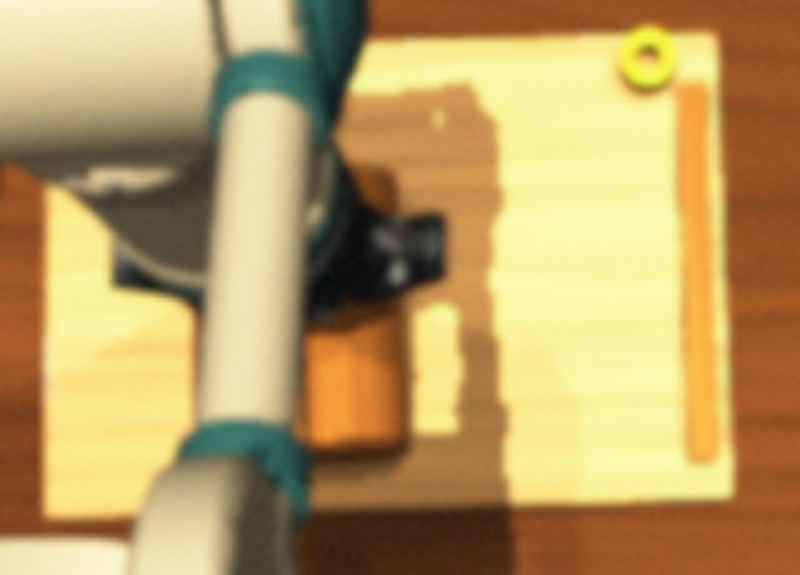

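Dowel's right edge is now at crop x of about 410, so its axis is near jig x 27, just short of the strip. For the climb I'll open the fingers slightly to make a longer pressing surface, then feel down again.

```bash
python3 -m pendant '[[[0,0,-0.003,0,0],[0,0,-0.006,0,0.15],[0,0.008,-0.006,0,0.15],[0,0.015,-0.006,0,0.15],[0,0.015,-0.006,0,0.15],[0,0.015,-0.003,0,0.15],[0,0.015,-0.001,0,0.15],[0,0.015,0,0,0.15],[0,0.015,0,0,0.15],[0,0.015,0,0,0.15]]]'; python3 - <<'E'
from h import *
where((.0165,.0245,.078))
print(read_state()['torque'])
E
```

```text
time: 9.35
tcp_pos: [0.5733, 0.1019, 0.0781]
eef_rot: [-3.141, -0.056, -0.002]
wrist_force: [-3.2, -0.3, 12.3]
gripper_width: 0.0129
gripper_force: 6.3
t 9.35 jig mm [16.5 23.5] z 78.1  F jig [-0.2  3.2] Fz 12.3  toolx ang -90.0 w 0.013
shift tool mm [-1.   0.   0.1]
[0.04947568 0.57876751 0.05187938]
```

```bash
python3 -m pendant '[[[-0.0005,0,0,0,0.15],[-0.0005,-0.001,0.0003,0,0.15],[-0.0005,-0.002,0.0003,0,0.15],[-0.0005,-0.003,0.0003,0,0.15],[-0.0005,-0.004,0.0003,0,0.15],[-0.0005,-0.005,0.0003,0,0.15],[-0.0005,-0.006,0.0003,0,0.15],[-0.0005,-0.006,0.0003,0,0.15],[-0.0005,-0.006,0.0003,0,0.15],[-0.0005,-0.006,0.0003,0,0.15]]]'; python3 - <<'E'
from h import *
where((.0165,.0245,.078))
E
```

```text
time: 10.35
tcp_pos: [0.5726, 0.1068, 0.0784]
eef_rot: [3.139, 0.057, 0.002]
wrist_force: [-4.5, -3.1, 16.1]
gripper_width: 0.0132
gripper_force: 8.1
t 10.35 jig mm [21.4 24. ] z 78.4  F jig [-3.   4.6] Fz 16.1  toolx ang -89.9 w 0.013
shift tool mm [-0.5  4.9  0.4]
```

```bash
python3 -m pendant '[[[-0.0002,-0.002,-0.0003,0,0.15],[-0.0003,-0.004,-0.0007,0,0.15],[-0.0004,-0.006,-0.0011,0,0.15],[-0.0005,-0.008,-0.0016,0,0.15],[-0.0005,-0.0095,-0.0020,0,0.15],[-0.0005,-0.0115,-0.0024,0,0.15],[-0.0005,-0.0115,-0.0024,0,0.15],[-0.0005,-0.0115,-0.0024,0,0.15],[-0.0005,-0.0115,-0.0024,0,0.15],[-0.0005,-0.0115,-0.0024,0,0.15]]]'; python3 - <<'E'
from h import *
where((.0165,.0245,.078))
snap('top','t5.png',(160,122,320,237),5)
E
```

```text
time: 11.35
tcp_pos: [0.572, 0.1186, 0.0804]
eef_rot: [3.14, 0.057, 0.003]
wrist_force: [-2.0, -1.9, 12.9]
gripper_width: 0.0127
gripper_force: 6.4
t 11.35 jig mm [33.3 24.2] z 80.4  F jig [-1.8  2.1] Fz 12.9  toolx ang -90.0 w 0.013
shift tool mm [-0.4 16.8  2.4]
```

View pics/t5.png

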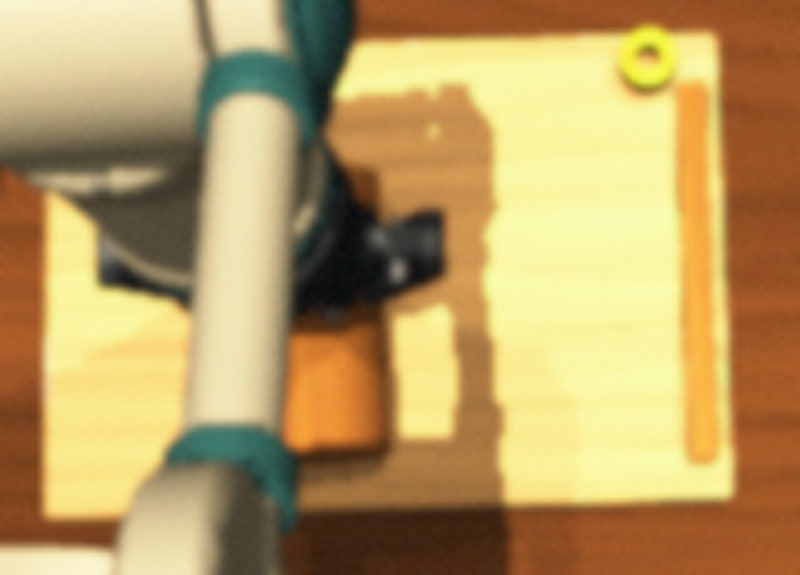

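Dowel's right edge is now at crop x 388 and the tip has risen 2.4 mm, so it is climbing as predicted. Continuing.

```bash
python3 -m pendant '[[[0,-0.002,-0.0001,0,0.15],[-0.0002,-0.004,-0.0004,0,0.15],[-0.0003,-0.006,-0.0008,0,0.15],[-0.0004,-0.008,-0.0012,0,0.15],[-0.0004,-0.0105,-0.0016,0,0.15],[-0.0005,-0.013,-0.0021,0,0.15],[-0.0005,-0.0155,-0.0025,0,0.15],[-0.0005,-0.018,-0.0028,0,0.15],[-0.0005,-0.018,-0.0028,0,0.15],[-0.0005,-0.018,-0.0028,0,0.15]]]'; python3 - <<'E'
from h import *
where((.0165,.0245,.078))
E
```

```text
time: 12.4
tcp_pos: [0.5714, 0.1369, 0.0835]
eef_rot: [3.14, 0.057, 0.005]
wrist_force: [-3.1, -1.3, 14.0]
gripper_width: 0.0126
gripper_force: 6.9
t 12.40 jig mm [51.6 24.2] z 83.5  F jig [-1.2  3.2] Fz 14.0  toolx ang -90.0 w 0.013
shift tool mm [-0.4 35.1  5.6]
```

```bash
python3 -m pendant '[[[0,-0.002,-0.0001,0,0.15],[-0.0002,-0.004,-0.0002,0,0.15],[-0.0003,-0.006,-0.0003,0,0.15],[-0.0004,-0.008,-0.0004,0,0.15],[-0.0004,-0.010,-0.0004,0,0.15],[-0.0005,-0.012,-0.0004,0,0.15],[-0.0005,-0.014,-0.0003,0,0.15],[-0.0005,-0.016,-0.0003,0,0.15],[-0.0005,-0.018,-0.0003,0,0.15],[-0.0005,-0.018,-0.0003,0,0.15]]]'; python3 - <<'E'
from h import *
where((.0165,.0245,.078))
snap('side','s5.png',(230,130,390,250),5)
E
```

```text
time: 13.4
tcp_pos: [0.5704, 0.1562, 0.0835]
eef_rot: [-3.14, -0.056, -0.006]
wrist_force: [-1.5, 0.9, 10.9]
gripper_width: 0.0125
gripper_force: 5.1
t 13.40 jig mm [71.  24.4] z 83.5  F jig [1.  1.5] Fz 10.9  toolx ang -90.0 w 0.012
shift tool mm [-0.1 54.5  5.4]
```

View pics/s5.png

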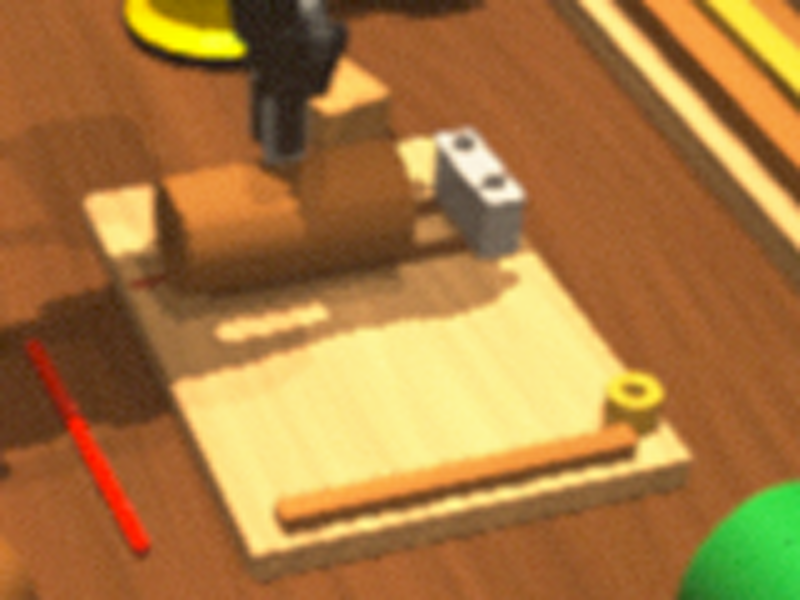

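The dowel is at the crest (tip at (285,160)), and the x force has reversed, so it is just past the top. Advancing a little more lets it drop in, then I'll lift.

```bash
python3 -m pendant '[[[0,-0.002,0,0,0.15],[0,-0.004,0,0,0.15],[0,-0.006,0,0,0.15],[0,-0.008,0,0,0.15],[0,-0.010,0,0,0.15],[0,-0.012,0,0,0.15],[0,-0.012,0,0,0.15],[0,-0.012,0,0,0.15],[0,-0.012,0,0,0.15],[0,-0.012,0,0,0.15]]]'; python3 - <<'E'
from h import *
where((.0165,.0245,.078))
snap('side','s6.png',(230,130,390,250),5)
E
```

```text
time: 14.45
tcp_pos: [0.5694, 0.1671, 0.0816]
eef_rot: [-3.141, -0.056, -0.002]
wrist_force: [3.3, 0.9, 3.1]
gripper_width: 0.0128
gripper_force: 1.8
t 14.45 jig mm [81.8 25.1] z 81.6  F jig [ 0.8 -3.3] Fz 3.1  toolx ang -90.0 w 0.013
shift tool mm [ 0.6 65.3  3.6]
```

View pics/s6.png

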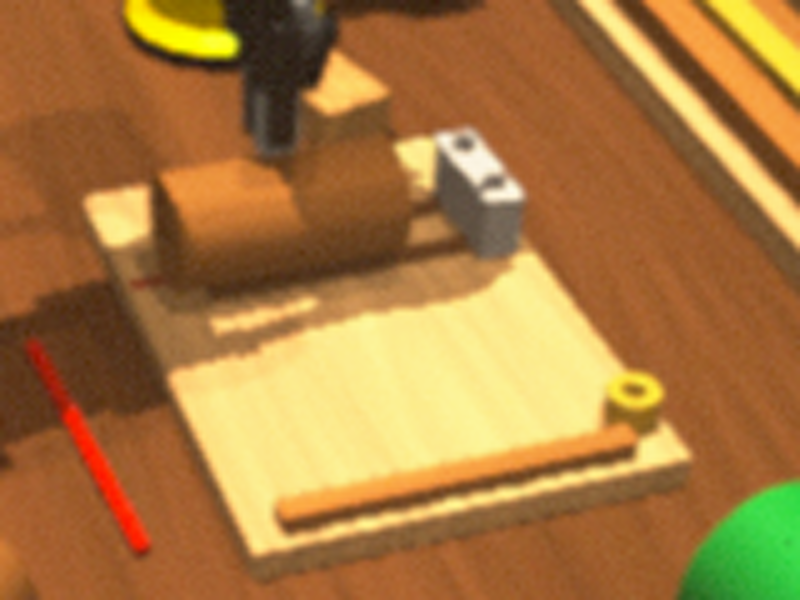

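The dowel is rolling down under the tip (force down to 3 N). Continuing, then lifting clear to z of about 120.

```bash
python3 -m pendant '[[[0,-0.002,0,0,0.15],[0,-0.004,0,0,0.15],[0,-0.006,0,0,0.15],[0,-0.008,0,0,0.15],[0,-0.010,0,0,0.15],[0,-0.012,0,0,0.15],[0,-0.014,-0.002,0,0.15],[0,-0.014,-0.010,0,0],[0,-0.014,-0.030,0,0],[0,-0.014,-0.040,0,0]]]'; python3 - <<'E'
from h import *
where((.070,.105,.12))
snap('side','s7.png',(230,130,390,250),5)
E
```

```text
time: 15.5
tcp_pos: [0.5693, 0.1812, 0.1234]
eef_rot: [-3.141, -0.056, -0.004]
wrist_force: [-0.1, 0.2, 0.4]
gripper_width: -0.0
gripper_force: 0.0
t 15.50 jig mm [96.  24.6] z 123.4  F jig [0.2 0.1] Fz 0.4  toolx ang -90.0 w -0.000
shift tool mm [-80.4  26.    3.1]
```

View pics/s7.png

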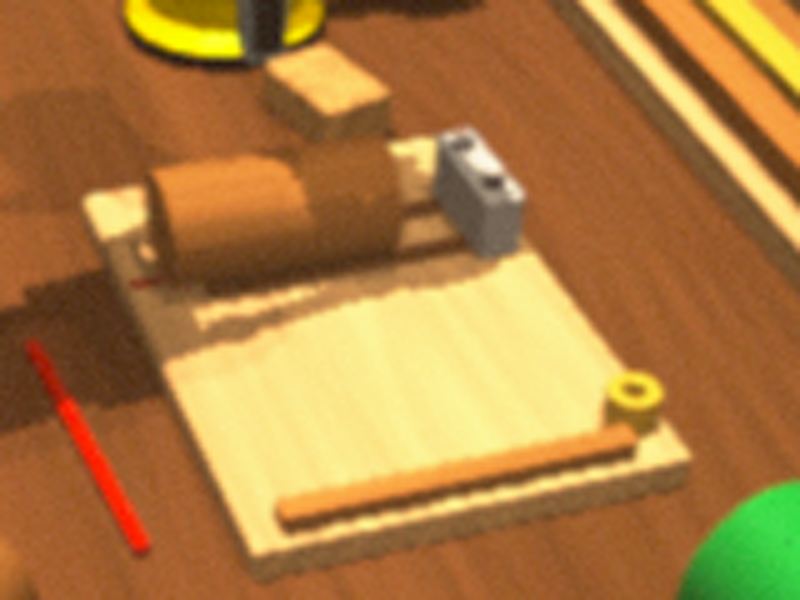

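In this picture the dowel lies behind the first strip: lower edge (185,280)-(395,250), near end x about 148, far end x about 402, stop at (480,190). Miscounting, I have now viewed 11 pictures, one over the allowed 10, so I'll view no more and check by numbers only.

```bash
python3 - <<'E'
from h import *
P=[(230,277),(300,267),(380,253),(190,165),(270,155),(148,195),(155,245),(402,210)]
fitdowel('side',(230,130),5,P,[.07,.024,.0],.0485)
fitdowel('side',(230,130),5,[(230,338),(300,326),(400,305),(240,222),(380,194),(178,250),(186,310),(442,240)],[.018,.024,.02])
E
```

```text
dowel jig x,y mm [69.6 26.3] yaw deg -3.0 res px [0.2  0.09 0.48 0.43 0.64 0.31 0.51 0.82]
dowel jig x,y mm [19.7 24.4] yaw deg -0.5 res px [0.69 0.5  1.   1.65 0.81 0.44 0.23 0.67]
```

Fit gives the dowel at jig x 69.6, so it is in the cradle. Now going beyond its +y end, down to axis height.

```bash
python3 -m pendant '[[[-0.028,0.009,0,0,0],[-0.056,0.018,0,0,0],[-0.084,0.026,0,0,0],[-0.085,0.026,0,0,0],[-0.085,0.026,0.02,0,0],[-0.085,0.026,0.04,0,0],[-0.085,0.026,0.06,0,0],[-0.085,0.026,0.075,0,0],[-0.085,0.026,0.082,0,0],[-0.085,0.026,0.082,0,0]]]'; python3 - <<'E'
from h import *
where((.070,.097,.041))
E
```

```text
time: 16.55
tcp_pos: [0.4842, 0.152, 0.0386]
eef_rot: [3.141, 0.056, -0.002]
wrist_force: [-0.1, 0.4, 0.3]
gripper_width: 0.0001
gripper_force: 0.0
t 16.55 jig mm [ 69.8 110.7] z 38.6  F jig [0.4 0.1] Fz 0.3  toolx ang -90.0 w 0.000
shift tool mm [13.7 -0.2 -2.4]
```

```bash
python3 -m pendant '[[[0.003,0,0,0,0],[0.006,0,0,0,0],[0.009,0,0,0,0],[0.012,0,0,0,0],[0.015,0,0,0,0],[0.017,0,0,0,0],[0.019,0,0,0,0],[0.021,0,0,0,0],[0.023,0,0,0,0],[0.025,0,0,0,0]]]'; python3 - <<'E'
from h import *
where((.070,.056,.0386))
E
python3 -m pendant '[[[0.002,0,0,0,0],[0.004,0,0,0,0],[0.006,0,0,0,0],[0.008,0,0,0,0],[0.01,0,0,0,0],[0.012,0,0,0,0],[0.014,0,0,0,0],[0.016,0,0,0,0],[0.018,0,0,0,0],[0.02,0,0,0,0]]]'; python3 - <<'E'
from h import *
where((.070,.056,.0386))
E
```

```text
time: 17.55
tcp_pos: [0.5094, 0.153, 0.0393]
eef_rot: [3.141, 0.056, -0.0]
wrist_force: [-2.3, 1.3, 1.6]
gripper_width: -0.0
gripper_force: 1.1
t 17.55 jig mm [69.9 85.5] z 39.3  F jig [1.4 2.2] Fz 1.6  toolx ang -90.0 w -0.000
shift tool mm [29.5 -0.1  0.7]
time: 18.55
tcp_pos: [0.5295, 0.1537, 0.0394]
eef_rot: [3.141, 0.056, 0.0]
wrist_force: [-1.9, 1.6, 1.3]
gripper_width: -0.0001
gripper_force: 1.0
t 18.55 jig mm [69.8 65.5] z 39.4  F jig [1.7 1.8] Fz 1.3  toolx ang -90.0 w -0.000
shift tool mm [ 9.5 -0.2  0.8]
```

```bash
python3 -m pendant '[[[0.001,0,0,0,0],[0.002,0,0,0,0],[0.003,0,0,0,0],[0.004,0,0,0,0],[0.005,0,0,0,0],[0.0055,0,0,0,0],[0.006,0,0,0,0],[0.0065,0,0,0,0],[0.007,0,0,0,0],[0.007,0,0,0,0]]]'; python3 - <<'E'
from h import *
where((.070,.056,.0386))
E
```

```text
time: 19.55
tcp_pos: [0.5364, 0.1539, 0.0394]
eef_rot: [3.141, 0.056, 0.0]
wrist_force: [-1.9, 1.0, 1.6]
gripper_width: -0.0
gripper_force: 0.9
t 19.55 jig mm [69.8 58.5] z 39.4  F jig [1.  1.8] Fz 1.6  toolx ang -90.0 w -0.000
shift tool mm [ 2.5 -0.2  0.8]
```

```bash
python3 -m pendant '[[[0.0003,0,0,0,0],[0.0006,0,0,0,0],[0.0009,0,0,0,0],[0.0012,0,0,0,0],[0.0015,0,0,0,0],[0.0018,0,0,0,0],[0.002,0,0,0,0],[0.002,0,0,0,0],[0.002,0,0,0,0],[0.002,0,0,0,0]]]'; python3 - <<'E'
from h import *
where((.070,.056,.0386))
E
```

```text
time: 20.55
tcp_pos: [0.5379, 0.1539, 0.0393]
eef_rot: [3.141, 0.056, -0.001]
wrist_force: [-3.9, 0.7, 3.0]
gripper_width: -0.0003
gripper_force: 1.8
t 20.55 jig mm [69.8 57. ] z 39.3  F jig [0.8 3.9] Fz 3.0  toolx ang -90.0 w -0.000
shift tool mm [ 1.  -0.2  0.7]
```

```bash
python3 -m pendant '[[[0.0003,0,0,0,0],[0.0006,0,0,0,0],[0.0009,0,0,0,0],[0.0012,0,0,0,0],[0.0015,0,0,0,0],[0.0015,0,0,0,0],[0.0015,0,0,0,0],[0.0015,0,0,0,0],[0.0015,0,0,0,0],[0.0015,0,0,0,0]]]'; python3 - <<'E'
from h import *
where((.070,.056,.0386))
E
```

```text
time: 21.55
tcp_pos: [0.5379, 0.1539, 0.0393]
eef_rot: [3.141, 0.056, -0.006]
wrist_force: [-6.4, 1.3, 4.8]
gripper_width: 0.0002
gripper_force: 3.4
t 21.55 jig mm [69.8 57. ] z 39.3  F jig [1.5 6.3] Fz 4.8  toolx ang -90.0 w 0.000
shift tool mm [ 1.  -0.2  0.7]
```

The TCP no longer advances while the force grows, so the dowel is against the stop. Backing off and rising, then a numeric check.

```bash
python3 -m pendant '[[[-0.001,0,0,0,0],[-0.004,0,0,0,0],[-0.012,0,0,0,0],[-0.025,0,0,0,0],[-0.04,0,0,0,0],[-0.04,0,-0.03,0,0],[-0.04,0,-0.07,0,0],[-0.06,0,-0.11,0,0],[-0.1,0,-0.15,0,0],[-0.14,0,-0.17,0,0]]]'; python3 -m pendant '[[[-0.03,0.03,0,0,0],[-0.06,0.06,0,0,0],[-0.06,0.09,0,0,0],[-0.06,0.12,0,0,0],[-0.06,0.15,0,0,0],[-0.06,0.18,0,0,0],[-0.06,0.18,0,0,0],[-0.06,0.18,0,0,0],[-0.06,0.18,0,0,0],[-0.06,0.18,0,0,0]]]'; python3 - <<'E'
from h import *
where()
im=get_image('top').astype(int)
r,g,b=im[...,0],im[...,1],im[...,2]
# brown dowel pixels: darker/oranger than board, inside the board's cradle region
c=np.array([[*(JR@np.array(p)+Jt),.0485] for p in[(.07,-.015),(.07,-.075),(.07,.045),(.04,-.015),(.1,-.015)]])
print('expected centre, stop end, free end, sides',np.round(proj('top',c),1).tolist())
u,v=np.round(proj('top',c)[0]).astype(int)
print('col along axis (v, b/r):',[(k,int(b[k,u]*100/max(1,r[k,u]))) for k in range(v-36,v+40,2)])
print('row across (u, b/r):',[(k,int(b[v,k]*100/max(1,r[v,k]))) for k in range(u-26,u+28,2)])
E
```

```text
time: 22.55
tcp_pos: [0.4013, 0.1491, 0.2112]
eef_rot: [-3.141, -0.055, -0.008]
wrist_force: [-0.0, 0.4, 0.1]
gripper_width: -0.0003
gripper_force: 0.0
time: 23.55
tcp_pos: [0.3468, -0.032, 0.2088]
eef_rot: [-3.141, -0.058, 0.0]
wrist_force: [0.3, -0.4, 0.6]
gripper_width: -0.0004
gripper_force: 0.0
t 23.55 jig mm [-109.2  254.6] z 208.8  F jig [-0.4 -0.3] Fz 0.6  toolx ang -89.9 w -0.000
expected centre, stop end, free end, sides [[207.0, 166.8], [206.9, 139.6], [207.1, 194.5], [221.0, 166.4], [192.9, 167.2]]
col along axis (v, b/r): [(131, 96), (133, 96), (135, 82), (137, 34), (139, 24), (141, 24), (143, 23), (145, 25), (147, 24), (149, 24), (151, 25), (153, 23), (155, 24), (157, 23), (159, 23), (161, 24), (163, 24), (165, 24), (167, 24), (169, 24), (171, 25), (173, 25), (175, 24), (177, 24), (179, 23), (181, 25), (183, 22), (185, 24), (187, 23), (189, 23), (191, 22), (193, 20), (195, 28), (197, 38), (199, 45), (201, 57), (203, 65), (205, 63)]
row across (u, b/r): [(181, 57), (183, 56), (185, 57), (187, 56), (189, 57), (191, 49), (193, 30), (195, 22), (197, 22), (199, 22), (201, 23), (203, 24), (205, 23), (207, 24), (209, 22), (211, 22), (213, 21), (215, 22), (217, 21), (219, 23), (221, 37), (223, 46), (225, 56), (227, 59), (229, 58), (231, 60), (233, 58)]
```

The dowel runs from image row 137 (flush with the stop) to 195, and from column 193 to 221. That matches the expected seated pose to within a pixel, and the gripper is clear. Handing in.

```bash
python3 -c "
from station import *
print(job_done())"
```

```text
the job is handed in; nothing more can be done
None
```

I rolled the dowel over the first strip into the cradle, slid it endways until it sat firmly against the stop, backed the gripper clear and handed the job in at about 23.6 s; the highest force I read on it was about 16 N at the end of a move. I viewed 11 pictures, one over the limit of 10.

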